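# Slide the sorting tray between the box halves to the jigsaw

## Robot

A 6-joint arm with a two-finger parallel gripper is mounted at the origin on the work surface. World frame = base frame: x ahead of the robot, y to its left, z up, the work surface at z = 0. Lengths are in m, angles in rad, forces in N, time in s.
With the tool pointing down it reaches from about 0.275 to 0.725 m from the base axis. Payload 5.6 kg.
Tool frame: the origin (TCP) lies midway between the tips of the shut fingers; the grasp point (between the pads) lies 19 mm behind it (arm.hold_point_z is the distance from the TCP to the grasp point, in m); z points along the fingers, y is the line along which they close (so a half turn about z gives the same grasp; the last joint's range is limited). The gripper opens to 85 mm and grips with 20 to 120 N. Pads are 22 mm wide; open, the fingers measure 114 mm over their backs; the gripper's body (76 mm by 85 mm) begins 54 mm behind the grasp point. The pads swing forward as they close: fully open they stand 13 mm farther back than shut.
Start: joints at [1.433, 0.255, 0.108, 0, -1.424, -0.285], TCP at [0.226, 0.502, 0.231] pointing down, gripper open.
Joint ranges: [-2.95, 2.95], [-1.21, 1.97], [-1.09, 1.5], [-2.87, 1.71], [-2.94, -0.07], [-3.05, 3.05]. Speed limits (rad/s): [2.57, 2.57, 3.14, 3.14, 3.14, 3.14].

## Interface

Orientations are given as a unit quaternion [w, x, y, z].
In Python, from workcell import arm gives the robot as it stands.
- The arm moves only by the tool carry_out, never from a script. Its argument "targets" is a list of rows, each a list of 6 numbers: the shift along the tool's x, y, z in units of 0.025 m (1.0 is 0.025 m), then the turn, a rotation vector about the tool's x, y, z in units of 0.08 rad (1.0 is 0.08 rad). A call has exactly 10 rows; each row shifts and turns the commanded pose from where the row before left it, along the tool's axes as they then stand; what a row does not reach is not made up. A row lasts 1/12 s, in which the tool goes at most 41.7 mm and 7.16 degrees, less where a joint would pass 70% of its speed; a pose out of reach is approached as far as the arm can. A call with a number of a shift or a turn outside -1 to 1 is refused whole. A call with a gripper value outside its range is refused whole. "jaw" is the opening, from 0 (shut) to 1 (fully open), set as the call begins (left out, the last holds). The fingers move at their own pace and stop on an object; "squeeze" is the grip in N (left out, the last holds). Time passes only in rows, so rows that do not move let the fingers close, or fill a call up. It gives the time, the measured TCP pose, the force, the opening and the grip force at its end, in the units of the state.
- arm.state(): the state, without advancing time (a new reading comes with each control period).
- arm.camera(name): name is "side" or "top"; returns the picture (384x512x3 uint8, red, green, blue); there is no depth.
- arm.calibration(name): a dict with "fx", "fy", "cx", "cy" (pixels), "k1" (the pictures are not rectified: a ray, as slopes to the right and down, at radius r is drawn at 1 + k1 r^2 times it, then the intrinsics apply), "xyz" and "rotation" of the camera in the world. Camera axes: x right, y down, z forward; pixel columns grow to the right and rows downward; lengths in m; the calibration is good to about 2 mm. A picture is of the moment at which its call begins. calibration takes no time and is no camera call.
- arm.close_job(): hands the job in; it is judged then, once.
Trained networks look in the newest picture that a camera, given by its name, has taken for a name from the list of things; names that differ only in an ending like _2 or _b are one class to them, and where a whole thing is asked for, a point or a joint stands for the part that bears it (a point fixed in the world has none). Each returns a list of dicts, best first, with "score" (0 to 1); they miss things now and then, are a little off and sometimes report something else, mostly with a low value. They report only what shows in the picture. A call takes as long as a camera call. They do not tell look-alikes from the thing itself.
- arm.spot_in(camera, query): "extent" ([left, top, width, height] in pixels, round what is visible of it).
The state is a dict: "time_s": time; "joint_positions": joint angles; "dq": joint speeds; "effort": joint torques, N m; "eef_pos": TCP position; "eef_rot": TCP orientation; "contact_force": force on the tool from outside, world axes, zero at the start; "wrist_torque": the same for the moment, N m; "gripper_width": finger opening in m; "gripper_force": force on a finger pad.
Only numpy, scipy, OpenCV 4.12 (cv2) and the standard library are available. Lean on these libraries where they do the work, as an engineer would, in place of code of your own. Each camera call takes 0.05 s, during which the arm holds its last target. There are 200 camera calls.

## Task

Using only your fingertips, slowly and gently push the small octagonal sorting tray of jigsaw pieces along the table, through the narrow gap between the open puzzle box and its upturned lid, until the whole tray has come out on the puzzle side, and leave it there, short of the joined border. Keep the tray flat on the table all the way: do not pick it up, pinch it or tip it; do not shove the box or the lid, bump the border, or disturb the mug, the glue bottle or the glasses case.

Things in the scene. Friction and masses are not known exactly. Their poses are not given: they have to be found in the camera images.
- tray_center (a point): centre of the low octagonal sorting tray, half-way up: 14 mm above the table while it lies flat. It starts to the robot's right (-y) of the gap, up to 30 degrees out of line with it and up to 40 mm off its middle line, and goes through lengthwise, its y axis along the gap.
- tray: the tray, origin at the centre of its underside. Loose, 0.2 to 0.42 kg. An octagon in outline: 100 mm wide along its x, 120 mm long along its y, 28 mm high, upright sides, the four corners cut off at 45 degrees by 14 mm (each end is straight over 72 mm, each long side over 92 mm). Full of pieces to about 18 mm deep.
- box_face (a point): middle of the side of the open puzzle box that bounds the gap, 22.5 mm up. This side is flat and runs 80 mm either way along the box's y. Axes as for the box.
- box: the open puzzle box, the carton half nearer the robot: full and fixed, 220 mm along x, 160 mm along y, 45 mm high, origin at the centre of its underside, 110 mm behind box_face. x points across the gap to the lid; y points along the gap the way the tray must travel, to the puzzle.
- lid_face (a point): middle of the side of the upturned lid that bounds the gap, 22.5 mm up, flat, running 80 mm either way along y. The gap lies between box_face and lid_face and is 107 to 112 mm wide at this point. The lid may stand up to 12 mm farther on or back along y than the box.
- lid: the upturned carton lid, the half farther from the robot: full and fixed, 226 mm along x, 160 mm along y, 45 mm high, origin at the centre of its underside, 113 mm behind lid_face; axes parallel to the box's within 1 degree.
- border: the joined border of the jigsaw, 3 mm high, 22 mm wide, lying flat on the table beyond the gap, fixed. Origin at table level in the middle of the 440 mm long outer edge that faces the gap; x along this edge, y away from the gap into the puzzle. The edge lies 190 to 215 mm beyond the end of the box's face.
- mug: ceramic mug, 80 mm across, 92 mm high, loose, origin at the centre of its foot; to be left alone.
- glue: glue bottle, 48 mm across, 125 mm high, loose, origin at the centre of its foot; to be left alone.
- case: flat glasses case, 160 by 62 by 39 mm high, its length along y, loose, origin at the centre of its underside; to be left alone.
There are look-alikes about, which are no part of the job. There is more than one size of the tray; the job needs the middle-sized.

How it is judged:
By the outcome, as a careful person would: the job done as asked, in the order asked, and still so for the second after the job is handed in, with the robot touching nothing.
It also fails if it takes over 72 s, if anything falls off the work surface, if the arm or the gripper's body presses on something with over 40 N, if the wrist force passes 120 N, or if a joint passes its speed limit or range.

## Working session

There is one attempt and no reset: what is moved stays moved. The work goes in short steps, Python scripts to look and compute and a tool call to move; the robot and the scene stay as the last step left them, time stands still between calls to the robot, and variables do not carry over. Pictures are saved under pics/ and viewed, at most 10 in all, crops included, and the job is handed in when it is done.

Besides the shell and the picture viewer there is one more tool, called after ">>>" by a JSON object that holds its "fn" and its "kwargs". carry_out: Moves the arm, as the interface text tells. Shifts and turns lie within -1 to 1; 1 stands for 0.025 m of shift or 0.08 rad of turn. Its arguments: {"type":"object","properties":{"targets":{"type":"array","items":{"type":"array","items":{"type":"number","minimum":-1,"maximum":1}}},"jaw":{"type":"number"},"squeeze":{"type":"number"}},"required":["targets"]}

```bash
ls; mkdir -p pics
python3 - <<'E'
from workcell import arm
import cv2
for n in("top","side"):
    im=arm.camera(n); cv2.imwrite(f"pics/{n}0.png",im[:,:,::-1])
    print(n,arm.calibration(n))
    for q in("tray","box","lid","border","mug","glue","case","box_face","lid_face"):
        print(q,[(round(d["score"],2),[round(v) for v in d["extent"]]) for d in arm.spot_in(n,q)][:5])
s=arm.state();print(s["time_s"],s["eef_pos"],s["eef_rot"],arm.hold_point_z)
E
```

```text
pics
top {'fx': 468.3544502365281, 'fy': 468.3544502365281, 'cx': 258.8868563651989, 'cy': 193.20280493566116, 'k1': -0.14938710370772035, 'xyz': array([ 0.4732336 , -0.00258905,  1.21465718]), 'rotation': array([-0.03891816,  0.71014915, -0.70247555,  0.02648896])}
tray [(0.76, [301, 191, 55, 49]), (0.75, [362, 248, 34, 39]), (0.61, [380, 136, 59, 62])]
box []
lid [(0.9, [190, 109, 68, 93])]
border [(0.61, [1, 144, 136, 163])]
mug [(0.93, [140, 268, 49, 37])]
glue [(0.63, [146, 136, 26, 24]), (0.46, [188, 110, 74, 94])]
case [(0.8, [279, 114, 62, 27]), (0.32, [306, 193, 46, 43])]
box_face [(0.57, [199, 237, 77, 92])]
lid_face [(0.83, [186, 106, 72, 98]), (0.61, [279, 114, 64, 26])]
side {'fx': 372.2358667849968, 'fy': 372.2358667849968, 'cx': 257.5964877366564, 'cy': 192.14645593998497, 'k1': -0.0842019052813067, 'xyz': array([ 0.07283226, -0.67387835,  0.69971681]), 'rotation': array([-0.41810419,  0.85381839, -0.27412516,  0.1450463 ])}
tray [(0.73, [337, 240, 84, 69]), (0.58, [244, 283, 49, 39])]
box [(0.69, [126, 182, 104, 76])]
lid [(0.65, [222, 146, 83, 60])]
border [(0.56, [118, 107, 101, 80])]
mug [(0.8, [133, 162, 34, 40])]
glue [(0.8, [231, 118, 13, 41])]
case [(0.9, [305, 181, 49, 40])]
box_face [(0.83, [124, 184, 104, 74])]
lid_face [(0.77, [222, 143, 85, 59])]
1.0 [0.22564462 0.50155066 0.23129134] [ 6.32152306e-06  9.77739708e-01 -2.09821502e-01 -8.83081097e-06] 0.0187
```

View pics/top0.png

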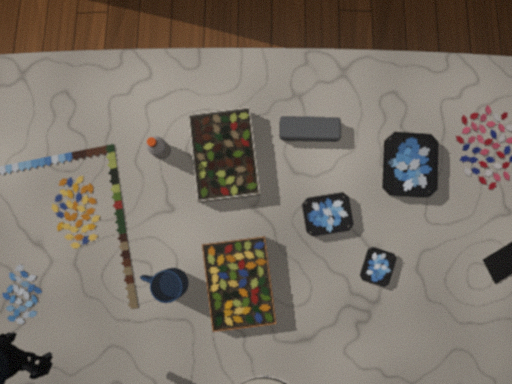

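View pics/side0.png

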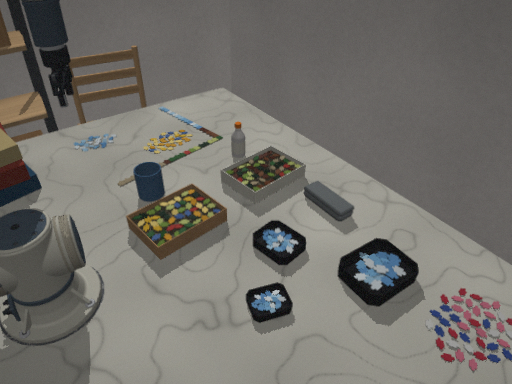

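The top picture shows three dark octagonal trays: large at (411,164), middle at (328,214) and small at (379,267). The box is at (239,284), the lid at (224,155), the border edge runs (112,150)-(134,305), the mug is at (168,285), the glue at (158,147) and the case at (310,128). By size, I choose the tray at (328,214); I'll check it in a close crop.

```bash
cat > h.py <<'E'
import numpy as np, cv2
from workcell import arm
from scipy.spatial.transform import Rotation as R
def cal(n):
    c=arm.calibration(n); q=np.array(c["rotation"])
    M=R.from_quat(q[[1,2,3,0]]).as_matrix() if q.size==4 else q
    return c,M
def ray2w(n,px,z):
    c,M=cal(n); px=np.atleast_2d(np.float64(px))
    d=(px-[c["cx"],c["cy"]])/[c["fx"],c["fy"]]; u=d.copy()
    for _ in range(20): u=d/(1+c["k1"]*(u**2).sum(1,keepdims=True))
    w=np.c_[u,np.ones(len(u))]@M.T
    return c["xyz"]+w*((z-c["xyz"][2])/w[:,2:])
def w2p(n,P):
    c,M=cal(n); v=(np.atleast_2d(P)-c["xyz"])@M; u=v[:,:2]/v[:,2:]
    return u*(1+c["k1"]*(u**2).sum(1,keepdims=True))*[c["fx"],c["fy"]]+[c["cx"],c["cy"]]
E
python3 - <<'E'
from h import *
im=cv2.imread("pics/top0.png")
c=im[90:340,95:365]; cv2.imwrite("pics/crop1.png",cv2.resize(c,None,fx=2.4,fy=2.4,interpolation=cv2.INTER_CUBIC)[:600])
for nm,(x,y,w,h) in dict(mid=(295,186,65,58),big=(376,128,68,74),small=(356,242,46,50)).items():
    g=im[y:y+h,x:x+w].max(2); m=(g<60).astype(np.uint8)
    k=max(cv2.findContours(m,0,2)[0],key=cv2.contourArea); k=cv2.convexHull(k).reshape(-1,2)+[x,y]
    P=ray2w("top",k,0.028)[:,:2]
    r=cv2.minAreaRect(np.float32(P*1000)); print(nm,np.round(np.array(r[0])),np.round(r[1]),round(r[2],1))
print(ray2w("top",[[265,238],[274,325],[204,243],[213,331]],0.045).round(3),ray2w("top",[[258,194],[197,201],[249,110],[191,115]],.045).round(3),ray2w("top",[[117,148],[138,304]],.003).round(3))
print(ray2w("top",[[168,285]],.09),ray2w("top",[[158,142]],.125))
E
```

```text
mid [ 532. -156.] [ 97. 119.] 9.7
big [ 662. -374.] [145. 166.] 87.0
small [ 400. -285.] [76. 86.] 72.5
[[ 0.47   0.002  0.045]
 [ 0.255 -0.023  0.045]
 [ 0.455  0.154  0.045]
 [ 0.237  0.129  0.045]] [[0.58  0.021 0.045]
 [0.56  0.174 0.045]
 [0.796 0.046 0.045]
 [0.782 0.196 0.045]] [[0.703 0.401 0.003]
 [0.293 0.331 0.003]]
[[0.35366987 0.23375764 0.09      ]] [[0.69478523 0.25987992 0.125     ]]
```

View pics/crop1.png

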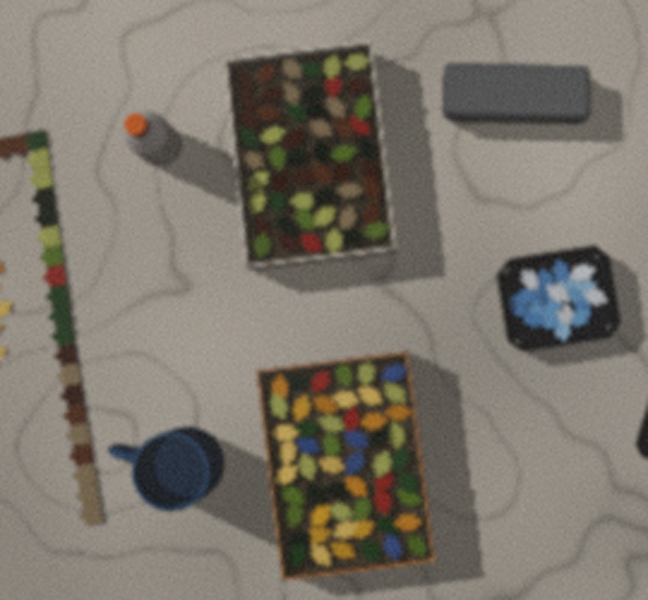

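The crop shows the middle tray at crop (558,296). Its measured outline is 97x119 mm, which fits 100x120; the others measure 145x166 and 76x86. The box rim corners are at crop (261,372), (408,354), (432,560), (284,577), and the lid's at (229,62), (370,46), (396,248), (251,267).

```bash
cat >> h.py <<'E'
def fitrect(pts,L,W,z):
    # pts order: (+x,+y),(+x,-y),(-x,-y),(-x,+y) in object axes
    P=ray2w("top",pts,z)[:,:2]
    Q=np.array([[L,W],[L,-W],[-L,-W],[-L,W]])/2
    c=P.mean(0); A=P-c; a=np.arctan2((Q[:,0]*A[:,1]-Q[:,1]*A[:,0]).sum(),(Q*A).sum())
    Rm=np.array([[np.cos(a),-np.sin(a)],[np.sin(a),np.cos(a)]])
    return c,a,Rm,np.linalg.norm(A-Q@Rm.T,axis=1)
E
python3 - <<'E'
from h import *
f=lambda p:np.array(p)/2.4+[95,90]-0.3
cb,ab,Rb,eb=fitrect(f([[261,372],[408,354],[432,560],[284,577]]),.22,.16,.045)
cl,al,Rl,el=fitrect(f([[229,62],[370,46],[396,248],[251,267]]),.226,.16,.045)
print("box",cb,np.degrees(ab),eb); print("lid",cl,np.degrees(al),el)
bf=cb+Rb@[.11,0]; lf=cl-Rl@[.113,0]
print("bf",bf,"lf",lf,"gap,off",Rb.T@(lf-bf))
t=np.array([.532,-.156]); print("tray in box_face frame",Rb.T@(t-bf), "tray ang 9.7 vs",np.degrees(ab))
b=ray2w("top",f([[47,131],[104,522]]),.003)[:,:2]; print("border",[(Rb.T@(p-bf)).round(3) for p in b])
m=ray2w("top",[[170.5,285]],.092)[0,:2];print("mug",Rb.T@(m-bf), "glue",Rb.T@(np.array([.695,.26])-bf))
E
```

```text
box [0.35547564 0.06567404] 7.418080026723295 [0.00476447 0.00384682 0.00465551 0.0040215 ]
lid [0.68050247 0.1074602 ] 7.68578746786508 [0.00403625 0.00576732 0.00456942 0.00425486]
bf [0.46455499 0.07987598] lf [0.56851762 0.09234754] gap,off [ 0.10470269 -0.00105528]
tray in box_face frame [ 0.03642692 -0.24260953] tray ang 9.7 vs 7.418080026723295
border [array([0.289, 0.294]), array([-0.146,  0.272])]
mug [-0.09056816  0.16041086] glue [0.25177183 0.14886405]
```

>>> {"fn": "carry_out", "kwargs": {"targets": [[0,0,0,0,0,1],[0,0,0,0,0,1],[0,0,0,0,0,1],[0,0,0,0,0,1],[0,0,0,0,0,1],[0,0,0,0,0,1],[0,0,0,0,0,1],[0,0,0,0,0,1],[0,0,0,0,0,1],[0,0,0,0,0,1]], "jaw": 0.45}}

```text
time_s: 1.83
eef_pos: [0.2256, 0.5015, 0.2313]
eef_rot: [0.0, 0.818, -0.576, 0.0]
contact_force: [-0.4, 0.4, -0.1]
gripper_width: 0.0384
gripper_force: 0.0
```

>>> {"fn": "carry_out", "kwargs": {"targets": [[0,0,0,0,0,1],[0,0,0,0,0,1],[0,0,0,0,0,0.74],[1,-0.27,0,0,0,0],[1,-0.27,0,0,0,0],[1,-0.27,0,0,0,0],[1,-0.27,0,0,0,0],[1,-0.27,0,0,0,0],[1,-0.27,0,0,0,0],[1,-0.27,0,0,0,0]]}}

```text
time_s: 2.67
eef_pos: [0.2952, 0.3329, 0.2314]
eef_rot: [-0.0, 0.751, -0.66, -0.0]
contact_force: [1.2, 0.3, -1.1]
gripper_width: 0.0383
gripper_force: 0.0
```

>>> {"fn": "carry_out", "kwargs": {"targets": [[1,-0.27,0,0,0,0],[1,-0.27,0,0,0,0],[1,-0.27,0,0,0,0],[1,-0.27,0,0,0,0],[1,-0.27,0,0,0,0],[1,-0.27,0,0,0,0],[1,-0.27,0,0,0,0],[1,-0.27,0,0,0,0],[1,-0.27,0,0,0,0],[1,-0.27,0,0,0,0]]}}

```text
time_s: 3.5
eef_pos: [0.3943, 0.0936, 0.2316]
eef_rot: [-0.0, 0.751, -0.66, 0.0]
contact_force: [-0.1, 0.4, -0.1]
gripper_width: 0.0386
gripper_force: 0.0
```

>>> {"fn": "carry_out", "kwargs": {"targets": [[1,-0.27,0,0,0,0],[1,-0.27,0,0,0,0],[1,-0.27,0,0,0,0],[1,-0.27,0,0,0,0],[1,-0.27,0,0,0,0],[1,-0.27,0,0,0,0],[1,-0.27,0,0,0,0],[1,-0.27,0,0,0,0],[1,-0.27,0,0,0,0],[1,-0.27,0,0,0,0]]}}

```text
time_s: 4.33
eef_pos: [0.4934, -0.1458, 0.2313]
eef_rot: [-0.0, 0.751, -0.66, 0.0]
contact_force: [0.1, 0.8, -0.4]
gripper_width: 0.0384
gripper_force: 0.0
```

>>> {"fn": "carry_out", "kwargs": {"targets": [[0.31,0.9,0,0,0,0],[0.31,0.9,0,0,0,-0.64],[0,0,0,0,0,-1],[0,0,0,0,0,-1],[0,0,0,0,0,-1],[0,0,0,0,0,-1],[0,0,0,0,0,-1],[0,0,0,0,0,-1],[0,0,0,0,0,-1],[0,0,0,0,0,-1]]}}

```text
time_s: 5.17
eef_pos: [0.4504, -0.1656, 0.2313]
eef_rot: [-0.0, 0.931, -0.365, 0.0]
contact_force: [0.0, 0.7, 0.3]
gripper_width: 0.0384
gripper_force: 0.0
```

>>> {"fn": "carry_out", "kwargs": {"targets": [[0,0,0,0,0,-1],[0,0,0,0,0,-1],[0,0,0,0,0,-1],[0,0,0,0,0,-1],[0,0,0,0,0,-1],[0,0,0,0,0,-1],[0,0,0,0,0,-1],[0,0,0,0,0,-1],[0,0,0,0,0,-1],[0,0,0,0,0,-1]]}}

```text
time_s: 6.0
eef_pos: [0.4504, -0.1656, 0.2313]
eef_rot: [0.0, 1.0, 0.027, 0.0]
contact_force: [-0.3, 0.2, -0.6]
gripper_width: 0.0383
gripper_force: 0.0
```

>>> {"fn": "carry_out", "kwargs": {"targets": [[0,0,0,0,0,-1],[0,0,0.5,0,0,0],[0,0,0.5,0,0,0],[0,0,0.5,0,0,0],[0,0,0.5,0,0,0],[0,0,0.5,0,0,0],[0,0,0.5,0,0,0],[0,0,0.5,0,0,0],[0,0,0.5,0,0,0],[0,0,0.5,0,0,0]]}}

```text
time_s: 6.83
eef_pos: [0.4505, -0.1656, 0.1183]
eef_rot: [0.0, 0.998, 0.065, 0.0]
contact_force: [0.5, 0.5, -0.3]
gripper_width: 0.0384
gripper_force: 0.0
```

```bash
cat >> h.py <<'E'
A=np.radians(7.5); RB=np.array([[np.cos(A),-np.sin(A)],[np.sin(A),np.cos(A)]]); BF=np.array([.4646,.0799])
def where():
    s=arm.state(); p=s["eef_pos"]; print("t",round(s["time_s"],2),"uv",(RB.T@(p[:2]-BF)).round(4),"z",round(p[2],4),"ang",np.degrees(2*np.arctan2(s["eef_rot"][2],s["eef_rot"][1])).round(2)," q",np.round(s["joint_positions"],2),"F",np.round(s["contact_force"],1))
E
python3 - <<'E'
from h import *
where()
cv2.imwrite("pics/top1.png",cv2.resize(arm.camera("top")[90:340,95:395,::-1],None,fx=2.4,fy=2.4,interpolation=cv2.INTER_CUBIC))
E
```

```text
t 6.83 uv [-0.046  -0.2415] z 0.1183 ang 7.41  q [-0.02  0.19 -0.28  0.   -1.11  1.72] F [ 0.5  0.5 -0.3]
```

View pics/top1.png

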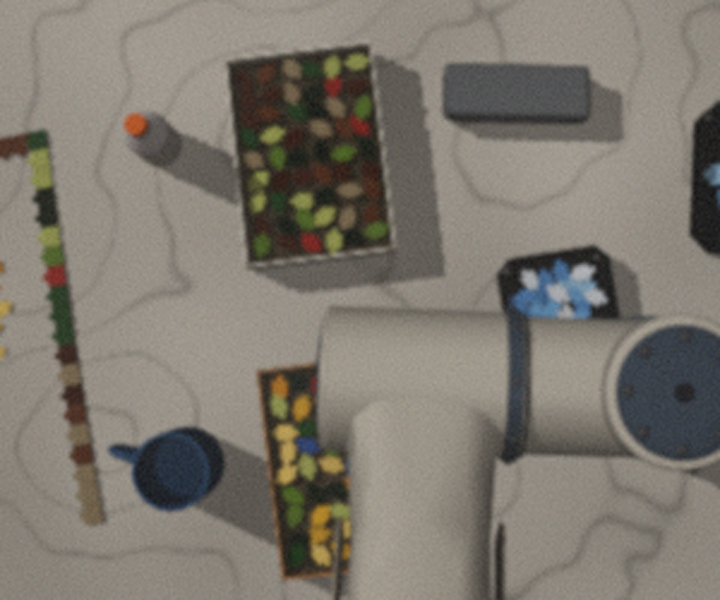

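The arm hides the tray's near half, and the rest of the scene stands unmoved (tray top edge at crop (500,262)-(598,247)). Next I'll sharpen the gap's middle line from edge profiles in the first picture.

Run:
```python
from h import *
im=cv2.imread("pics/top0.png").astype(np.float32)
def prof(us,vs,z):
    U,V=np.meshgrid(us,vs,indexing="ij"); P=np.c_[U.ravel(),V.ravel()]@RB.T+BF
    p=w2p("top",np.c_[P,np.full(len(P),z)]).astype(np.float32)
    return cv2.remap(im,p[:,0].reshape(U.shape),p[:,1].reshape(U.shape),cv2.INTER_LINEAR).mean(1).round().astype(int)
vs=np.linspace(-.06,.06,60)
for nm,us,z,vv in (("box",np.arange(-.012,.014,.002),.045,vs),("lid",np.arange(.09,.126,.002),.045,vs),("trayL",np.arange(-.026,.004,.002),.028,np.linspace(-.265,-.22,30)),("trayR",np.arange(.07,.105,.002),.028,np.linspace(-.265,-.22,30))):
    print(nm); 
    for u,c in zip(us,prof(us,vv,z)): print(round(u*1000),c,end="; ")
    print()
```

```text
box
-12 [47 68 78]; -10 [45 64 71]; -8 [42 59 64]; -6 [43 59 66]; -4 [51 69 83]; -2 [ 72  91 111]; 0 [ 98 115 133]; 2 [119 132 144]; 4 [130 140 149]; 6 [134 143 150]; 8 [134 144 150]; 10 [133 143 150]; 12 [133 143 150]; 
lid
90 [ 91  98 103]; 92 [ 91  98 102]; 94 [ 89  97 101]; 96 [ 89  96 101]; 98 [ 89  95 100]; 100 [85 92 97]; 102 [80 86 91]; 104 [78 85 90]; 106 [ 87  95 100]; 108 [100 110 115]; 110 [ 95 105 111]; 112 [74 85 92]; 114 [54 66 74]; 116 [44 58 69]; 118 [43 58 70]; 120 [42 59 72]; 122 [42 61 75]; 124 [42 63 76]; 
trayL
-26 [86 92 95]; -24 [87 92 96]; -22 [86 92 96]; -20 [86 92 96]; -18 [85 90 94]; -16 [79 84 87]; -14 [68 71 74]; -12 [54 55 57]; -10 [47 46 45]; -8 [50 46 43]; -6 [59 54 49]; -4 [71 64 57]; -2 [79 72 64]; 0 [84 76 65]; 2 [89 80 67]; 
trayR
70 [84 69 55]; 72 [68 56 47]; 74 [58 49 44]; 76 [47 43 40]; 78 [40 38 37]; 80 [36 35 35]; 82 [39 39 41]; 84 [56 59 62]; 86 [84 90 94]; 88 [113 120 126]; 90 [130 139 145]; 92 [137 146 152]; 94 [139 148 154]; 96 [140 149 155]; 98 [139 149 156]; 100 [139 148 155]; 102 [140 149 155]; 104 [139 149 155];
```

>>> {"fn": "carry_out", "kwargs": {"targets": [[0,0,0.44,0,0,0],[0,0,0.44,0,0,0],[0,0,0.44,0,0,0],[0,0,0.44,0,0,0],[0,0,0.44,0,0,0],[0,0,0.44,0,0,0],[0,0,0.44,0,0,0],[0,0,0.44,0,0,0],[0,0,0.44,0,0,0],[0,0,0.44,0,0,0]]}}

```text
time_s: 7.72
eef_pos: [0.4509, -0.1656, 0.0088]
eef_rot: [0.0, 0.998, 0.065, 0.0]
contact_force: [0.4, -0.5, 0.3]
gripper_width: 0.0385
gripper_force: 0.0
```

>>> {"fn": "carry_out", "kwargs": {"targets": [[0.12,0,0,0,0,0],[0.12,0,0,0,0,0],[0.12,0,0,0,0,0],[0.12,0,0,0,0,0],[0.1,0,0,0,0,0],[0.08,0,0,0,0,0],[0.08,0,0,0,0,0],[0.08,0,0,0,0,0],[0.08,0,0,0,0,0],[0.08,0,0,0,0,0]]}}

```text
time_s: 8.55
eef_pos: [0.4738, -0.1623, 0.0086]
eef_rot: [-0.0, 0.998, 0.064, -0.001]
contact_force: [-3.5, 0.8, 2.1]
gripper_width: 0.0386
gripper_force: 1.5
```

Run:
```python
from h import *
where()
cv2.imwrite("pics/side1.png",cv2.resize(arm.camera("side")[120:340,120:400,::-1],None,fx=2.7,fy=2.7,interpolation=cv2.INTER_CUBIC))
```

```text
t 8.55 uv [-0.0225 -0.2414] z 0.0086 ang 7.4  q [-0.02  0.35 -0.38 -0.   -0.84  1.72] F [-3.5  0.8  2.1]
```

View pics/side1.png

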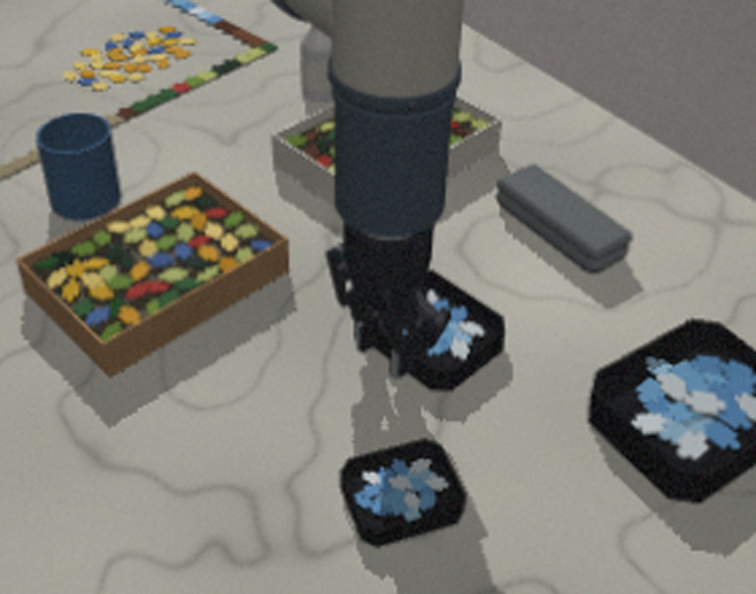

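The fingertips touch the middle tray's near side at crop (395,340), clear of the small tray and the box. Now the rest of the sideways push.

>>> {"fn": "carry_out", "kwargs": {"targets": [[0.06,0,0,0,0,0],[0.06,0,0,0,0,0],[0.06,0,0,0,0,0],[0.06,0,0,0,0,0],[0.06,0,0,0,0,0],[0.06,0,0,0,0,0],[0.06,0,0,0,0,0],[0.06,0,0,0,0,0],[0.06,0,0,0,0,0],[0.05,0,0,0,0,0]]}}

```text
time_s: 9.43
eef_pos: [0.4896, -0.1605, 0.0088]
eef_rot: [0.0, 0.998, 0.065, 0.0]
contact_force: [-1.1, -0.6, -2.0]
gripper_width: 0.0385
gripper_force: 0.6
```

```bash
python3 -c "
from h import *
where()"
```

```text
t 9.43 uv [-0.0066 -0.2416] z 0.0088 ang 7.4  q [-0.01  0.37 -0.34  0.   -0.86  1.71] F [-1.1 -0.6 -2. ]
```

>>> {"fn": "carry_out", "kwargs": {"targets": [[-0.3,0,0,0,0,0],[-0.6,0,0,0,0,0],[-0.7,0,0,0,0,0],[0,0,-0.6,0,0,0],[0,0,-0.9,0,0,0],[0,0,-0.9,0,0,0],[0,0,-0.9,0,0,0],[0,0,-0.9,0,0,0.6],[0,0,0,0,0,1],[0,0,0,0,0,1]]}}

```text
time_s: 10.27
eef_pos: [0.4509, -0.1658, 0.1159]
eef_rot: [0.0, 0.999, -0.041, 0.003]
contact_force: [-0.0, -0.2, -0.3]
gripper_width: 0.0385
gripper_force: 0.0
```

>>> {"fn": "carry_out", "kwargs": {"targets": [[0,0,0,0,0,1],[0,0,0,0,0,1],[0,0,0,0,0,1],[0,0,0,0,0,1],[0,0,0,0,0,1],[0,0,0,0,0,1],[0,0,0,0,0,1],[0,0,0,0,0,1],[0,0,0,0,0,1],[0,0,0,0,0,1]]}}

```text
time_s: 11.1
eef_pos: [0.4497, -0.1657, 0.1141]
eef_rot: [-0.0, 0.904, -0.427, 0.001]
contact_force: [0.2, 0.0, 0.3]
gripper_width: 0.0385
gripper_force: 0.0
```

>>> {"fn": "carry_out", "kwargs": {"targets": [[0,0,0,0,0,1],[0,0,0,0,0,1],[0,0,0,0,0,1],[0,0,0,0,0,1],[0,0,0,0,0,1],[0,0,0,0,0,1],[0,0,0,0,0,1],[1,0,0,0,0,0],[1,0,0,0,0,0],[1,0,0,0,0,0]]}}

```text
time_s: 11.93
eef_pos: [0.4598, -0.2408, 0.1143]
eef_rot: [-0.0, 0.753, -0.658, 0.001]
contact_force: [0.5, 0.4, 0.3]
gripper_width: 0.0386
gripper_force: 0.0
```

>>> {"fn": "carry_out", "kwargs": {"targets": [[1,0,0,0,0,0],[0.2,0,0,0,0,0],[0,-1,0,0,0,0],[0,-1,0,0,0,0],[0,-1,0,0,0,0],[0,-1,0,0,0,0],[0,0,0,0,0,0],[0,0,0,0,0,0],[0,0,0,0,0,0],[0,0,0,0,0,0]]}}

```text
time_s: 12.77
eef_pos: [0.5619, -0.2566, 0.1141]
eef_rot: [-0.0, 0.752, -0.659, 0.0]
contact_force: [-0.2, -0.2, -0.3]
gripper_width: 0.0384
gripper_force: 0.0
```

Run:
```python
from h import *
where()
im=arm.camera("top")[:,:,::-1]; cv2.imwrite("pics/t2raw.png",im)
cv2.imwrite("pics/top2.png",cv2.resize(im[160:340,180:420],None,fx=3.2,fy=3.2,interpolation=cv2.INTER_CUBIC))
```

```text
t 12.77 uv [ 0.0526 -0.3463] z 0.1141 ang -82.45  q [-0.18  0.44  0.08 -0.   -1.21  0.31] F [-0.2 -0.2 -0.3]
```

View pics/top2.png

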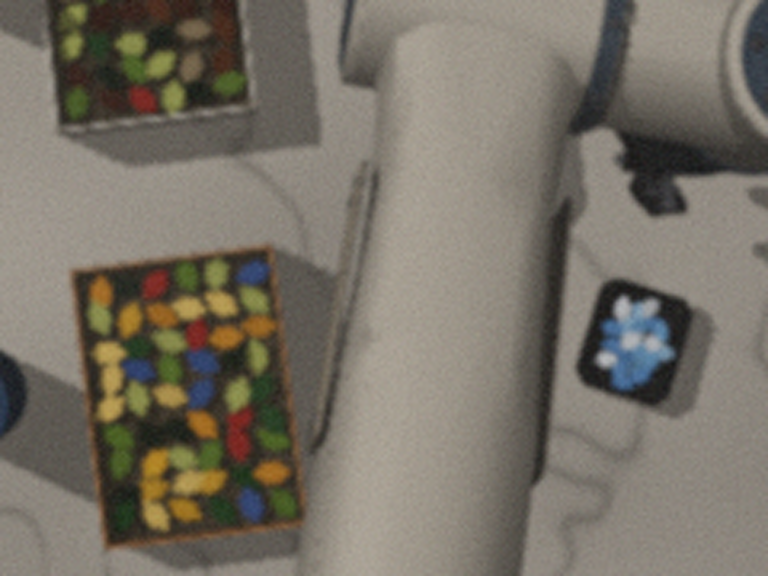

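The arm hides the tray in the top view (tray about crop (470,160)); box edge and lid are as before. I'll check the tray from the side camera with a predicted outline drawn in.

```bash
cat >> h.py <<'E'
def octa(u,v,th):
    Q=np.array([[36,60],[50,46],[50,-46],[36,-60],[-36,-60],[-50,-46],[-50,46],[-36,60]])/1000
    c,s=np.cos(th),np.sin(th); return (Q@np.array([[c,s],[-s,c]])+[u,v])@RB.T+BF
def overlay(name,x0,y0,x1,y1,u,v,f,extra=()):
    im=arm.camera("side")[:,:,::-1]; g=cv2.resize(im[y0:y1,x0:x1],None,fx=f,fy=f,interpolation=cv2.INTER_CUBIC)
    polys=[np.c_[octa(u,v,0),np.full(8,z)] for z in (.028,)]
    for uv in extra: polys.append(np.c_[np.array(uv)@RB.T+BF,np.full(len(uv),.045)])
    for P in polys:
        p=(w2p("side",P)-[x0,y0]+.5)*f-.5
        cv2.polylines(g,[np.int32(p.round())],False,(0,255,0),1)
    cv2.imwrite(name,g)
E
python3 - <<'E'
from h import *
overlay("pics/side2.png",200,130,360,290,.0535,-.243,3.7,[[[0,-.08],[0,.08]],[[.1075,-.08],[.1075,.08]]])
E
```

```text
(no output)
```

View pics/side2.png

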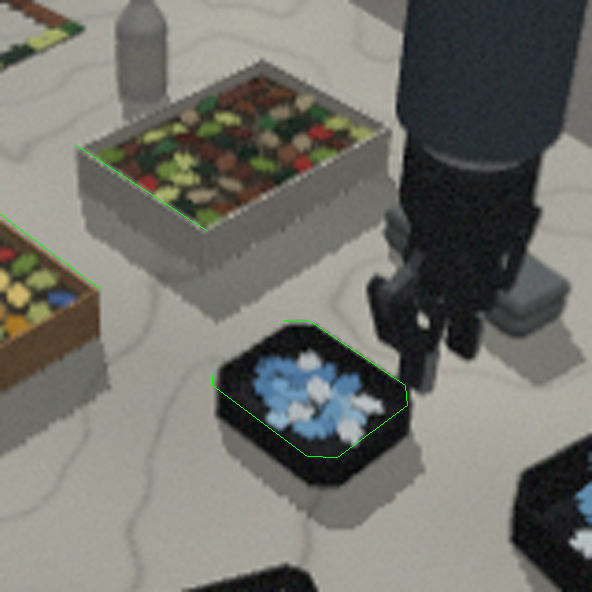

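The outline fits the tray at (310,390), the box rim and the lid rim within about 1 mm. So the tray is now lined up with the middle of the gap. I'll go down behind it and push.

>>> {"fn": "carry_out", "kwargs": {"targets": [[0,-0.04,0.3,0,0,0],[0,0,0.45,0,0,0],[0,0,0.45,0,0,0],[0,0,0.45,0,0,0],[0,0,0.45,0,0,0],[0,0,0.45,0,0,0],[0,0,0.45,0,0,0],[0,0,0.45,0,0,0],[0,0,0.45,0,0,0],[0,0,0.3,0,0,0]]}}

```text
time_s: 13.7
eef_pos: [0.5631, -0.2563, 0.007]
eef_rot: [0.0, 0.752, -0.659, -0.001]
contact_force: [-0.6, 0.2, 0.3]
gripper_width: 0.038
gripper_force: 0.0
```

>>> {"fn": "carry_out", "kwargs": {"targets": [[-0.1,0,0,0,0,0],[-0.12,0,0,0,0,0],[-0.12,0,0,0,0,0],[-0.12,0,0,0,0,0],[-0.12,0,0,0,0,0],[-0.12,0,0,0,0,0],[-0.12,0,0,0,0,0],[-0.12,0,0,0,0,0],[-0.12,0,0,0,0,0],[-0.08,0,0,0,0,0]]}}

```text
time_s: 14.53
eef_pos: [0.5599, -0.2278, 0.0089]
eef_rot: [-0.0, 0.752, -0.659, 0.0]
contact_force: [0.3, -0.7, -0.5]
gripper_width: 0.0387
gripper_force: 0.0
```

>>> {"fn": "carry_out", "kwargs": {"targets": [[-0.06,0,0,0,0,0],[-0.06,0,0,0,0,0],[-0.06,0,0,0,0,0],[-0.08,0,0,0,0,0],[-0.1,0,0,0,0,0],[-0.12,0,0,0,0,0],[-0.12,0,0,0,0,0],[-0.12,0,0,0,0,0],[-0.12,0,0,0,0,0],[-0.12,0,0,0,0,0]]}}

```text
time_s: 15.37
eef_pos: [0.5567, -0.2041, 0.0088]
eef_rot: [0.0, 0.752, -0.659, 0.0]
contact_force: [0.2, -2.9, -0.4]
gripper_width: 0.0388
gripper_force: 0.9
```

>>> {"fn": "carry_out", "kwargs": {"targets": [[-0.12,0,0,0,0,0],[-0.12,0,0,0,0,0],[-0.12,0,0,0,0,0],[-0.12,0,0,0,0,0],[-0.12,0,0,0,0,0],[-0.12,0,0,0,0,0],[-0.12,0,0,0,0,0],[-0.12,0,0,0,0,0],[-0.12,0,0,0,0,0],[-0.12,0,0,0,0,0]]}}

```text
time_s: 16.2
eef_pos: [0.5528, -0.1744, 0.0088]
eef_rot: [0.0, 0.752, -0.659, 0.0]
contact_force: [-0.2, -1.5, 0.3]
gripper_width: 0.0386
gripper_force: 1.0
```

Run:
```python
from h import *
where()
s=arm.state()["eef_pos"]; uv=RB.T@(s[:2]-BF)
overlay("pics/side3.png",180,130,340,290,.0537,uv[1]+.071,3.7,[[[0,-.08],[0,.08]],[[.1075,-.08],[.1075,.08]]])
```

```text
t 16.2 uv [ 0.0542 -0.2636] z 0.0088 ang -82.43  q [-0.04  0.47 -0.17  0.   -0.93  0.17] F [-0.2 -1.5  0.3]
```

View pics/side3.png

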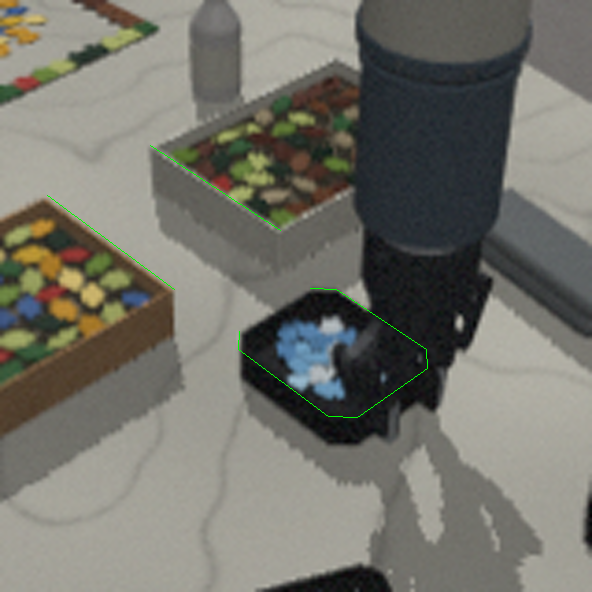

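The tray at (330,355) still matches the outline, and it is straight and centred on the gap. I'll push on, watching the force.

>>> {"fn": "carry_out", "kwargs": {"targets": [[-0.12,0,0,0,0,0],[-0.12,0,0,0,0,0],[-0.12,0,0,0,0,0],[-0.12,0,0,0,0,0],[-0.12,0,0,0,0,0],[-0.12,0,0,0,0,0],[-0.12,0,0,0,0,0],[-0.12,0,0,0,0,0],[-0.12,0,0,0,0,0],[-0.12,0,0,0,0,0]]}}

```text
time_s: 17.08
eef_pos: [0.5488, -0.1447, 0.0088]
eef_rot: [0.0, 0.752, -0.659, 0.0]
contact_force: [0.5, -2.5, 0.2]
gripper_width: 0.0385
gripper_force: 1.1
```

>>> {"fn": "carry_out", "kwargs": {"targets": [[-0.1,0,0,0,0,0],[-0.1,0,0,0,0,0],[-0.1,0,0,0,0,0],[-0.1,0,0,0,0,0],[-0.1,0,0,0,0,0],[-0.1,0,0,0,0,0],[-0.1,0,0,0,0,0],[-0.1,0,0,0,0,0],[-0.1,0,0,0,0,0],[-0.1,0,0,0,0,0]]}}

```text
time_s: 17.92
eef_pos: [0.5455, -0.1199, 0.0088]
eef_rot: [-0.0, 0.752, -0.659, -0.0]
contact_force: [0.4, -1.5, 1.4]
gripper_width: 0.0382
gripper_force: 1.2
```

Run:
```python
from h import *
where()
s=arm.state()["eef_pos"]; uv=RB.T@(s[:2]-BF)
overlay("pics/side4.png",180,130,340,290,.0537,uv[1]+.071,3.7,[[[0,-.08],[0,.08]],[[.1075,-.08],[.1075,.08]]])
```

```text
t 17.92 uv [ 0.0542 -0.2087] z 0.0088 ang -82.44  q [ 0.06  0.44 -0.23 -0.   -0.9   0.07] F [ 0.4 -1.5  1.4]
```

View pics/side4.png

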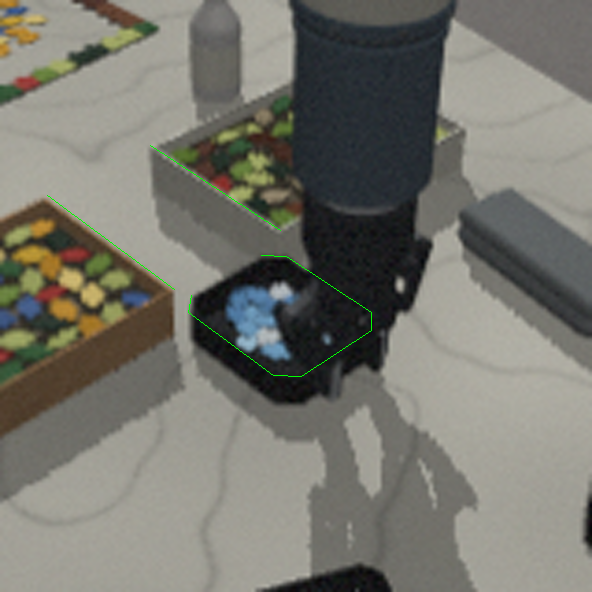

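The tray's left corner at (193,305) is 1-2 mm off the outline, and the front is near the mouth at (190,290). I'll measure its edges numerically.

```bash
cat >> h.py <<'E'
def edges(vc):
    im=arm.camera("side").max(2).astype(np.float32)
    def samp(U,V,z=.028):
        P=np.c_[U.ravel(),V.ravel()]@RB.T+BF
        p=w2p("side",np.c_[P,np.full(len(P),z)]).astype(np.float32)
        return cv2.remap(im,p[:,0].reshape(U.shape),p[:,1].reshape(U.shape),cv2.INTER_LINEAR)
    d=np.arange(-.008,.0085,.001)
    for nm,(U,V) in {"+u back":np.meshgrid(.1037+d,vc+np.linspace(.005,.02,8),indexing="ij"),"+u front":np.meshgrid(.1037+d,vc+np.linspace(.028,.043,8),indexing="ij")}.items():
        print(nm,samp(U,V).mean(1).round().astype(int))
    for nm,(a,b) in {"+v near":(-.032,-.01),"+v far":(.01,.032)}.items():
        V,U=np.meshgrid(vc+.06+d,.0537+np.linspace(a,b,8),indexing="ij"); print(nm,samp(U,V).mean(1).round().astype(int))
E
python3 -c "
from h import *
edges(-.2087+.071)"
```

```text
+u back [37 38 38 38 37 35 33 31 29 28 28 28 28 27 26 26 26]
+u front [ 21  21  22  24  31  40  52  65  78  87  95 101 102 102  99  95  90]
+v near [ 21  23  28  35  47  65  86 107 124 139 148 155 160 162 163 164 164]
+v far [ 24  25  27  32  38  49  61  74  85  93  99 103 106 108 109 109 108]
```

The tray is straight (near and far front edge agree within 0.1 mm) and within about 1.5 mm of the middle line. On through the gap.

>>> {"fn": "carry_out", "kwargs": {"targets": [[-0.1,0,0,0,0,0],[-0.1,0,0,0,0,0],[-0.1,0,0,0,0,0],[-0.1,0,0,0,0,0],[-0.1,0,0,0,0,0],[-0.1,0,0,0,0,0],[-0.1,0,0,0,0,0],[-0.1,0,0,0,0,0],[-0.1,0,0,0,0,0],[-0.1,0,0,0,0,0]]}}

```text
time_s: 18.85
eef_pos: [0.5421, -0.095, 0.0087]
eef_rot: [0.0, 0.752, -0.659, -0.0]
contact_force: [-0.0, -1.5, -0.4]
gripper_width: 0.0387
gripper_force: 0.7
```

>>> {"fn": "carry_out", "kwargs": {"targets": [[-0.1,0,0,0,0,0],[-0.1,0,0,0,0,0],[-0.1,0,0,0,0,0],[-0.1,0,0,0,0,0],[-0.1,0,0,0,0,0],[-0.1,0,0,0,0,0],[-0.1,0,0,0,0,0],[-0.1,0,0,0,0,0],[-0.1,0,0,0,0,0],[-0.1,0,0,0,0,0]]}}

```text
time_s: 19.68
eef_pos: [0.5389, -0.0703, 0.0088]
eef_rot: [0.0, 0.752, -0.659, -0.0]
contact_force: [0.1, -0.9, -1.1]
gripper_width: 0.0383
gripper_force: 0.6
```

```bash
python3 -c "
from h import *
where()
p=arm.state()['eef_pos'];edges((RB.T@(p[:2]-BF))[1]+.071)"
```

```text
t 19.68 uv [ 0.0541 -0.1587] z 0.0088 ang -82.44  q [ 0.16  0.42 -0.27 -0.   -0.89 -0.03] F [ 0.1 -0.9 -1.1]
+u back [39 39 38 37 36 34 32 30 29 29 28 27 27 27 27 27 26]
+u front [21 21 21 21 22 28 36 47 57 63 68 68 66 62 58 53 49]
+v near [ 24  29  36  48  67  87 108 126 140 150 157 162 165 166 167 167 167]
+v far [ 24  27  31  39  49  61  74  84  93  99 104 107 109 110 111 111 111]
```

>>> {"fn": "carry_out", "kwargs": {"targets": [[-0.1,0,0,0,0,0],[-0.1,0,0,0,0,0],[-0.1,0,0,0,0,0],[-0.1,0,0,0,0,0],[-0.1,0,0,0,0,0],[-0.1,0,0,0,0,0],[-0.1,0,0,0,0,0],[-0.1,0,0,0,0,0],[-0.1,0,0,0,0,0],[-0.1,0,0,0,0,0]]}}

```text
time_s: 20.57
eef_pos: [0.5357, -0.0456, 0.0089]
eef_rot: [-0.0, 0.752, -0.659, 0.0]
contact_force: [0.5, -2.4, -0.2]
gripper_width: 0.0385
gripper_force: 0.9
```

>>> {"fn": "carry_out", "kwargs": {"targets": [[-0.1,0,0,0,0,0],[-0.1,0,0,0,0,0],[-0.1,0,0,0,0,0],[-0.1,0,0,0,0,0],[-0.1,0,0,0,0,0],[-0.1,0,0,0,0,0],[-0.1,0,0,0,0,0],[-0.1,0,0,0,0,0],[-0.1,0,0,0,0,0],[-0.1,0,0,0,0,0]]}}

```text
time_s: 21.4
eef_pos: [0.5324, -0.0208, 0.0088]
eef_rot: [0.0, 0.752, -0.659, 0.0]
contact_force: [-0.3, -3.1, 0.0]
gripper_width: 0.0387
gripper_force: 1.2
```

```bash
python3 -c "
from h import *
where()
p=arm.state()['eef_pos'];edges((RB.T@(p[:2]-BF))[1]+.071)"
```

```text
t 21.4 uv [ 0.054  -0.1087] z 0.0088 ang -82.43  q [ 0.25  0.4  -0.3   0.   -0.87 -0.12] F [-0.3 -3.1  0. ]
+u back [34 32 31 30 29 28 27 27 27 28 28 28 27 26 26 26 26]
+u front [24 24 26 27 30 33 36 39 40 40 39 37 35 33 31 30 28]
+v near [ 26  34  44  59  78  97 115 130 143 152 158 162 164 166 166 166 166]
+v far [ 25  29  36  44  54  65  76  87  97 105 111 116 120 124 126 127 129]
```

>>> {"fn": "carry_out", "kwargs": {"targets": [[-0.1,0,0,0,0,0],[-0.1,0,0,0,0,0],[-0.1,0,0,0,0,0],[-0.1,0,0,0,0,0],[-0.1,0,0,0,0,0],[-0.1,0,0,0,0,0],[-0.1,0,0,0,0,0],[-0.1,0,0,0,0,0],[-0.1,0,0,0,0,0],[-0.1,0,0,0,0,0]]}}

```text
time_s: 22.28
eef_pos: [0.5291, 0.004, 0.0088]
eef_rot: [-0.0, 0.752, -0.659, 0.0]
contact_force: [0.7, -2.3, 1.0]
gripper_width: 0.0382
gripper_force: 1.4
```

>>> {"fn": "carry_out", "kwargs": {"targets": [[-0.1,0,0,0,0,0],[-0.1,0,0,0,0,0],[-0.1,0,0,0,0,0],[-0.1,0,0,0,0,0],[-0.1,0,0,0,0,0],[-0.1,0,0,0,0,0],[-0.1,0,0,0,0,0],[-0.1,0,0,0,0,0],[-0.1,0,0,0,0,0],[-0.1,0,0,0,0,0]]}}

```text
time_s: 23.12
eef_pos: [0.5258, 0.0288, 0.0088]
eef_rot: [0.0, 0.752, -0.659, 0.0]
contact_force: [0.7, -3.8, 1.8]
gripper_width: 0.0387
gripper_force: 1.6
```

```bash
python3 -c "
from h import *
where()
p=arm.state()['eef_pos'];edges((RB.T@(p[:2]-BF))[1]+.071)
im=arm.camera('top');print([(round(d['score'],2),np.round(d['extent'])) for d in arm.spot_in('top','tray')])"
```

```text
t 23.12 uv [ 0.054  -0.0587] z 0.0088 ang -82.43  q [ 0.35  0.39 -0.31  0.   -0.87 -0.22] F [ 0.7 -3.8  1.8]
+u back [26 25 25 26 27 28 29 29 29 28 27 26 26 26 27 28 29]
+u front [34 35 36 37 37 36 35 35 34 33 32 31 30 29 29 28 28]
+v near [ 29  37  48  64  82 102 119 134 145 153 159 163 166 168 169 169 169]
+v far [ 28  35  44  58  76  96 114 129 141 149 155 160 163 164 165 165 165]
[(0.98, array([379., 136.,  59.,  62.]))]
```

>>> {"fn": "carry_out", "kwargs": {"targets": [[-0.1,0,0,0,0,0],[-0.1,0,0,0,0,0],[-0.1,0,0,0,0,0],[-0.1,0,0,0,0,0],[-0.1,0,0,0,0,0],[-0.1,0,0,0,0,0],[-0.1,0,0,0,0,0],[-0.1,0,0,0,0,0],[-0.1,0,0,0,0,0],[-0.1,0,0,0,0,0]]}}

```text
time_s: 24.1
eef_pos: [0.5224, 0.0536, 0.0087]
eef_rot: [0.0, 0.752, -0.659, -0.0]
contact_force: [0.3, -0.7, -1.4]
gripper_width: 0.0384
gripper_force: 0.6
```

>>> {"fn": "carry_out", "kwargs": {"targets": [[-0.1,0,0,0,0,0],[-0.1,0,0,0,0,0],[-0.1,0,0,0,0,0],[-0.1,0,0,0,0,0],[-0.1,0,0,0,0,0],[-0.1,0,0,0,0,0],[-0.1,0,0,0,0,0],[-0.1,0,0,0,0,0],[-0.1,0,0,0,0,0],[-0.1,0,0,0,0,0]]}}

```text
time_s: 24.93
eef_pos: [0.5192, 0.0783, 0.0088]
eef_rot: [0.0, 0.752, -0.659, -0.0]
contact_force: [-0.2, -1.4, -1.6]
gripper_width: 0.0384
gripper_force: 0.6
```

>>> {"fn": "carry_out", "kwargs": {"targets": [[-0.1,0,0,0,0,0],[-0.1,0,0,0,0,0],[-0.1,0,0,0,0,0],[-0.1,0,0,0,0,0],[-0.1,0,0,0,0,0],[-0.1,0,0,0,0,0],[-0.1,0,0,0,0,0],[-0.1,0,0,0,0,0],[-0.1,0,0,0,0,0],[-0.1,0,0,0,0,0]]}}

```text
time_s: 25.77
eef_pos: [0.5159, 0.1031, 0.0088]
eef_rot: [-0.0, 0.752, -0.659, 0.0]
contact_force: [-0.2, -0.7, -1.6]
gripper_width: 0.0384
gripper_force: 0.6
```

```bash
python3 -c "
from h import *
where()
p=arm.state()['eef_pos'];edges((RB.T@(p[:2]-BF))[1]+.071)"
```

```text
t 25.77 uv [0.0539 0.0163] z 0.0088 ang -82.44  q [ 0.5   0.39 -0.31  0.   -0.87 -0.36] F [-0.2 -0.7 -1.6]
+u back [27 27 28 28 27 26 25 26 27 29 30 31 32 32 32 31 31]
+u front [38 37 35 33 33 32 31 31 30 30 30 30 30 29 29 28 27]
+v near [ 33  43  56  71  87 104 118 131 142 150 157 161 165 167 168 168 169]
+v far [ 35  43  54  66  80  94 108 120 130 139 145 150 154 156 157 158 159]
```

>>> {"fn": "carry_out", "kwargs": {"targets": [[-0.1,0,0,0,0,0],[-0.1,0,0,0,0,0],[-0.1,0,0,0,0,0],[-0.1,0,0,0,0,0],[-0.1,0,0,0,0,0],[-0.1,0,0,0,0,0],[-0.1,0,0,0,0,0],[-0.1,0,0,0,0,0],[-0.1,0,0,0,0,0],[-0.1,0,0,0,0,0]]}}

```text
time_s: 26.65
eef_pos: [0.5126, 0.1279, 0.0088]
eef_rot: [0.0, 0.752, -0.659, 0.0]
contact_force: [0.9, -2.5, 1.0]
gripper_width: 0.0381
gripper_force: 1.1
```

>>> {"fn": "carry_out", "kwargs": {"targets": [[-0.11,0,0,0,0,0],[-0.11,0,0,0,0,0],[-0.11,0,0,0,0,0],[-0.11,0,0,0,0,0],[-0.11,0,0,0,0,0],[-0.11,0,0,0,0,0],[-0.11,0,0,0,0,0],[-0.11,0,0,0,0,0],[-0.11,0,0,0,0,0],[-0.11,0,0,0,0,0]]}}

```text
time_s: 27.48
eef_pos: [0.509, 0.1551, 0.0088]
eef_rot: [0.0, 0.752, -0.659, 0.0]
contact_force: [0.4, -2.0, 1.4]
gripper_width: 0.0385
gripper_force: 1.4
```

>>> {"fn": "carry_out", "kwargs": {"targets": [[-0.11,0,0,0,0,0],[-0.11,0,0,0,0,0],[-0.11,0,0,0,0,0],[-0.11,0,0,0,0,0],[-0.11,0,0,0,0,0],[-0.11,0,0,0,0,0],[-0.11,0,0,0,0,0],[-0.1,0,0,0,0,0],[-0.06,0,0,0,0,0],[-0.03,0,0,0,0,0]]}}

```text
time_s: 28.32
eef_pos: [0.5059, 0.1789, 0.0088]
eef_rot: [-0.0, 0.752, -0.659, 0.0]
contact_force: [0.3, -2.8, 3.1]
gripper_width: 0.0385
gripper_force: 1.7
```

```bash
python3 -c "
from h import *
where()
p=arm.state()['eef_pos'];edges((RB.T@(p[:2]-BF))[1]+.071)"
```

```text
t 28.32 uv [0.0539 0.0928] z 0.0088 ang -82.43  q [ 0.63  0.41 -0.29  0.   -0.88 -0.5 ] F [ 0.3 -2.8  3.1]
+u back [24 24 23 24 25 26 28 29 30 30 29 28 28 28 28 28 27]
+u front [27 27 27 27 27 27 26 26 25 25 26 26 26 27 27 27 27]
+v near [ 30  39  50  63  79  95 110 123 135 143 150 155 158 160 161 162 161]
+v far [ 45  49  57  66  78  92 106 118 130 139 145 150 154 156 158 159 160]
```

>>> {"fn": "carry_out", "kwargs": {"targets": [[0.1,0,0,0,0,0],[0.3,0,0,0,0,0],[0.4,0,0,0,0,0],[0,0,-0.5,0,0,0],[0,0,-1,0,0,0],[0,0,-1,0,0,0],[0,0,-1,0,0,0],[0,0,-1,0,0,0],[0,0,-1,0,0,0],[0,0,-1,0,0,0]]}}

```text
time_s: 29.2
eef_pos: [0.5083, 0.158, 0.1724]
eef_rot: [-0.0, 0.752, -0.659, -0.0]
contact_force: [0.6, 1.3, -0.0]
gripper_width: 0.0381
gripper_force: 0.0
```

>>> {"fn": "carry_out", "kwargs": {"targets": [[0.5,0,-0.5,0,0,0],[1,0,0,0,0,0],[1,0,0,0,0,0],[1,0,0,0,0,0],[1,0,0,0,0,0],[1,0,0,0,0,0],[1,0,0,0,0,0],[1,0,0,0,0,0],[1,0,0,0,0,0],[0.5,0,0,0,0,0]]}}

```text
time_s: 30.03
eef_pos: [0.5378, -0.0671, 0.1835]
eef_rot: [0.0, 0.751, -0.66, -0.0]
contact_force: [-0.4, -0.4, 0.1]
gripper_width: 0.0385
gripper_force: 0.0
```

Run:
```python
from h import *
where()
im=arm.camera("top")[:,:,::-1].copy(); print([(round(d['score'],2),np.round(d['extent'])) for d in arm.spot_in('top','tray')])
x0,y0,f=80,90,2.4
g=cv2.resize(im[90:340,80:380],None,fx=f,fy=f,interpolation=cv2.INTER_CUBIC)
p=(w2p("top",np.c_[octa(.0537,.163,0),np.full(8,.028)])-[x0,y0]+.5)*f-.5
cv2.polylines(g,[np.int32(p)],True,(0,255,0),1)
cv2.imwrite("pics/fin.png",g)
```

```text
t 30.03 uv [ 0.0534 -0.1553] z 0.1835 ang -82.56  q [ 0.16  0.26 -0.01 -0.   -1.3  -0.03] F [-0.4 -0.4  0.1]
[(0.92, array([381., 138.,  58.,  60.])), (0.65, array([144., 209.,  18.,  40.])), (0.59, array([361., 247.,  39.,  41.]))]
```

View pics/fin.png

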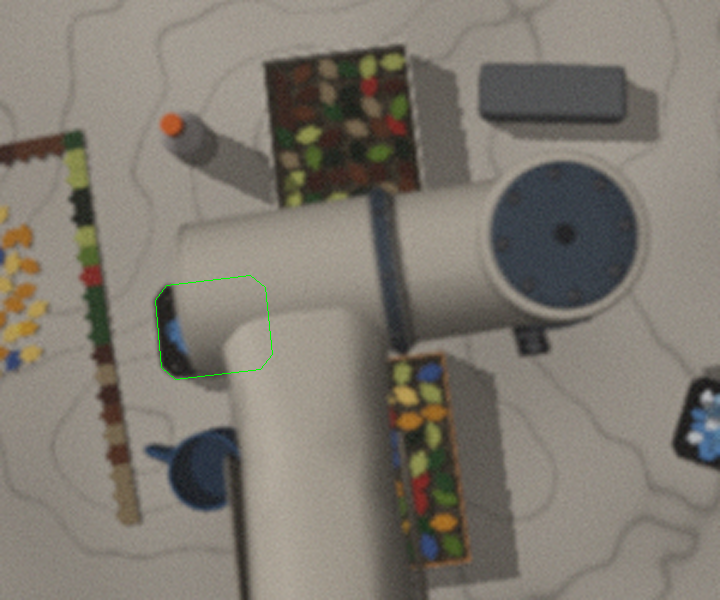

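The final picture shows the tray on its predicted outline, with its front edge at (158,330), about 50 mm short of the border at (100,340). Its rear end is about 20 mm past the box and lid. The mug, glue and case are unmoved and the arm is clear.

```bash
python3 -c "
from workcell import arm
print(arm.close_job())"
```

```text
the job is handed in; nothing more can be done
None
```

I pushed the middle-sized tray through the gap with the fingertips and left it flat on the puzzle side, about 20 mm past the box and lid and 50 mm short of the border, and handed the job in at about 30 s; the last picture showed only its front edge (the arm hid the rest), so the rear clearance comes from the fingertip position.

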